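# Mount the bench magnifier on its ball post and latch it over the dish

### The arm

A 7-joint arm with a two-finger parallel gripper is mounted at the origin on a cart in front of the work surface, level with it; the furniture and walls round the work are solid. World frame = base frame: x ahead of the robot, y to its left, z up, the work surface at z = 0. Lengths are in m, angles in rad, forces in N, time in s.
With the tool pointing down it reaches from about 0.375 to 0.925 m from the base axis. Payload 3.1 kg.
Tool frame: the origin (TCP) lies between the finger pads; the fingertips stand 19 mm ahead of it and the grasp point (between the pads) is the TCP; z points along the fingers, y is the line along which they close (so a half turn about z gives the same grasp; the last joint's range is limited). The gripper opens to 85 mm and grips with 20 to 120 N. Pads are 22 mm wide; open, the fingers measure 114 mm over their backs; the gripper's body (76 mm by 85 mm) begins 54 mm behind the grasp point. The pads swing forward as they close: fully open they stand 13 mm farther back than shut.
Start: joints at [1.102, 0.383, 0.044, 1.598, -0.018, 1.161, -0.05], TCP at [0.236, -0.606, 0.25] pointing down, gripper open.
Joint ranges: [-2.61, 2.61], [-0.41, 2.15], [-1.48, 1.57], [0, 2.5], [-1.57, 4.71], [0.05, 1.97], [-2.85, 2.85]. Speed limits (rad/s): [2.79, 2.79, 3.14, 3.14, 3.14, 3.14, 3.14].

### API

Orientations are given as a unit quaternion [x, y, z, w].
In Python, from bench import move_ptp, movel, move_j, move_gripper, pause, inverse_kinematics, read_camera, camera_params, MotionError, sign_off, look_for, tip_of, read_time_s, read_qpos, read_joint_vel, read_effort, read_eef_pos, read_tcp_rot, read_ft_force, read_ft_torque, read_finger_gap, read_grasp_force gives the robot as it stands. Calls block until the motion is done:
- move_ptp(position, orientation): joint-space move of the TCP to a pose.
- movel(position, orientation=None, speed=0.15): straight line of the TCP; orientation=None keeps the orientation; speed is the mean speed in m/s.
- move_j(angles): joint-space move.
- move_gripper(opening, effort=None): finger opening in m; effort is the grip in N (None keeps the last); returns when the fingers have stopped.
- pause(seconds).
- inverse_kinematics(position, orientation): joint angles nearest the present ones, or None.
- read_camera(name): name is "scene" or "top" or "wrist"; returns the picture (384x512x3 uint8, red, green, blue); there is no depth.
- camera_params(name): a dict with "K" (3x3 intrinsics, pixels), "camera_from_world" (4x4, takes a point from world to camera coordinates). Camera axes: x right, y down, z forward; pixel columns grow to the right and rows downward; lengths in m; the calibration is good to about 2 mm. A picture is of the moment at which its call begins: read the wrist's pose just before it. camera_params takes no time and is no camera call; for the wrist camera it gives the pose at the moment of the call.
A pose or a line that the arm cannot do raises MotionError and nothing moves.
- sign_off(): hands the job in; it is judged then, once.
Trained networks look in the newest picture that a camera, given by its name, has taken for a name from the list of things; names that differ only in an ending like _2 or _b are one class to them, and where a whole thing is asked for, a point or a joint stands for the part that bears it (a point fixed in the world has none). Each returns a list of dicts, best first, with "confidence" (0 to 1); they miss things now and then, are a little off and sometimes report something else, mostly with a low value. They report only what shows in the picture. A call takes as long as a camera call. They do not tell look-alikes from the thing itself.
- look_for(camera, name): "at" ([column, row] in pixels, amid what is visible of it).
- tip_of(camera, name): "at" ([column, row] in pixels: a listed point, or the origin of a listed thing).
Readings, each from a call of its own:
- read_time_s(): time.
- read_qpos(): joint angles.
- read_joint_vel(): joint speeds.
- read_effort(): joint torques, N m.
- read_eef_pos(): TCP position.
- read_tcp_rot(): TCP orientation.
- read_ft_force(): force on the tool from outside, world axes, zero at the start.
- read_ft_torque(): the same for the moment, N m.
- read_finger_gap(): finger opening in m.
- read_grasp_force(): force on a finger pad.
Only numpy, scipy, OpenCV 4.12 (cv2) and the standard library are available. Lean on these libraries where they do the work, as an engineer would, in place of code of your own. Each camera call takes 0.05 s, during which the arm holds its last target. There are 200 camera calls.

### The job

Mount the bench magnifier on the ball of its stand: set the socket of its blue head on the ball with the lens hanging over the glass dish, push it straight down until it snaps past its catches and sits fully home, flush on the collar, then press the red-tipped latch lever all the way down and let go. Push firmly but feel for the stops: more than 35 newtons would drive the post out of its height setting. Do not shift the dish.

Things in the scene. Friction and masses are not known exactly. Their poses are not given: they have to be found in the camera images.
- socket (a point): Centre of the magnifier's head, a blue block 58 mm along its x, 42 mm wide across the flat y sides (grasp there), 42 mm high. On the head's axis, 20 mm above its underside, 22 mm below its top: where the ball's centre lies when home. z up, x points along the neck to the lens. At the start the head stands upright on the bench. Weight 0.3 to 0.5 kg.
- magnifier: The whole magnifier; origin at the middle of the head's underside, axes as socket. A round bore of 30.5 mm, 35 mm deep, chamfered 4 mm, runs up from here. The ball must push two spring catches in it apart: felt first about 17 mm above home, taking 5 to 12 N more than its weight, passed about 8 mm above home; then they pull it down to a hard stop, where it stands by itself.
- lens (a point): Centre of the round lens (black ring, 66 mm outside diameter, 10 mm high), fixed to the head, 98 mm from the head's axis along +x and 7 mm above socket.
- lever_pad (a point): Top of the red thumb pad (16 mm long, 20 wide) at the tip of the fork lever on the head. Pivot 22 mm to -x of the head's axis, 27 mm above socket. Raised, the pad is 7 mm to +x of the axis and 53 mm above socket; fully down 16 mm and 32 mm. Pushing it straight down takes 5 to 10 N and ends at a hard stop; it stays where left.
- lever (a joint): Latch lever in rad: 0 raised, 0.60 fully down. Its cam drives a steel jaw 7 mm inward under the ball; with the head not home the ball blocks the jaw and the lever stops part way.
- indicator (a joint): Green seat indicator pin in the middle of the head's top, in m: 0 without ball (nearly flush with the top), about 0.0038 with the ball fully home. It begins to rise when the head is 4 mm from home, 1 mm per mm.
- stand: Grey foot, 92 mm diameter, fixed, with post holder. Origin at the centre of its underside, z up. On its axis a post, adjustable in height, carries a steel ball of 28 mm above a flat collar of 50 mm. The collar's top, where the head's underside ends, is 20 mm below the ball's centre. The post's height was not noted: ball centre 80 to 92 mm above the origin; find it by touch or eye.
- dish_centre (a point): Centre (7 mm above the bench) of the loose glass dish, 64 mm diameter and 14 mm high, that lies beside the stand about as far from the ball's axis as the lens is from the socket. It stays where it is.
Not all that is in view belongs to the job. Leave any pink or purple look-alike of the stand alone.

How it is judged:
On the way:
1. the head is fully home on the ball with its lever still up (value of joint indicator above 0.0026 m and horizontal distance between socket and stand below 0.004 m and angle between socket's own z axis and vertical below 0.06 rad and value of joint lever below 0.3 rad), for 0.2 s.
At the end, for the whole second after the job is handed in: Head fully home on the ball (indicator up more than 2.6 mm, upright within 0.06 rad, on the stand's axis within 4 mm), lever down past 0.54 rad and at rest, lens centre within 25 mm of the dish's centre seen from above, dish on the bench (value of joint indicator above 0.0026 m and horizontal distance between socket and stand below 0.004 m and angle between socket's own z axis and vertical below 0.06 rad and value of joint lever above 0.54 rad and horizontal distance between lens and dish_centre below 0.025 m and velocity of joint lever below 0.05 rad/s and height (world z) of dish_centre below 0.012 m); the robot touches nothing.
It fails at once if the stand was pushed with more than 36 N (contact force between magnifier and stand above 36 N).
It fails at once if the robot leaned on the stand (contact force between the arm and stand above 36 N).
It fails at once if the dish was shifted by more than 10 mm (distance of dish_centre from where it was at the start of the episode above 0.01 m).
It also fails if it takes over 51 s, if anything falls off the work surface, if the arm or the gripper's body presses on something with over 40 N, if the wrist force passes 120 N, or if a joint passes its speed limit or range.

## Working session

There is one attempt and no reset: what is moved stays moved. The work goes in short steps, each a Python script; the robot and the scene stay as the last script left them, time stands still between calls to the robot, and variables do not carry over. Pictures are saved under pics/ and viewed, at most 10 in all, crops included, and the job is handed in when it is done.

```bash
mkdir -p pics
cat > h.py <<'E'
import numpy as np, cv2
from bench import *
def ray(cam,px,P=None):
    P=P or camera_params(cam); K=np.array(P["K"]);T=np.array(P["camera_from_world"])
    R,t=T[:3,:3],T[:3,3]; d=R.T@np.linalg.inv(K)@np.array([px[0],px[1],1.]); return -R.T@t,d/np.linalg.norm(d)
def atz(cam,px,z,P=None):
    o,d=ray(cam,px,P); return o+d*(z-o[2])/d[2]
def tri(rs):
    A=np.zeros((3,3));b=np.zeros(3)
    for o,d in rs:
        M=np.eye(3)-np.outer(d,d);A+=M;b+=M@o
    x=np.linalg.solve(A,b); return x,[round(float(np.linalg.norm((np.eye(3)-np.outer(d,d))@(x-o))),4) for o,d in rs]
def proj(cam,X,P=None):
    P=P or camera_params(cam); p=np.array(P["camera_from_world"])@np.r_[X,1]; q=np.array(P["K"])@p[:3]; return q[:2]/q[2]
def save(img,n): cv2.imwrite("pics/"+n,img[:,:,::-1])
E
python3 - <<'E'
from h import *
ims=[]
for c in ("scene","top"):
    ims.append(read_camera(c))
    for n in ("socket","magnifier","lens","lever_pad","stand","dish_centre"):
        r=tip_of(c,n)
        print(c,n,[(np.round(x["at"],1).tolist(),round(x["confidence"],2)) for x in r[:3]])
save(ims[0],"s0.png");save(ims[1],"t0.png")
for c in ("scene","top"): print(np.round(ray(c,(256,192))[0],3))
E
```

```text
scene socket [([300.8, 188.3], 0.62)]
scene magnifier [([300.7, 191.3], 0.8)]
scene lens []
scene lever_pad [([300.1, 172.6], 0.67)]
scene stand [([197.6, 244.1], 0.8), ([237.6, 279.3], 0.62), ([261.5, 226.9], 0.61)]
scene dish_centre [([190.7, 217.3], 0.52)]
top socket [([319.7, 195.4], 0.93), ([180.3, 184.0], 0.7)]
top magnifier [([314.2, 202.0], 0.92)]
top lens [([323.4, 154.0], 0.74)]
top lever_pad [([322.0, 187.6], 0.56)]
top stand [([239.6, 209.0], 0.8), ([179.1, 242.4], 0.56)]
top dish_centre [([195.8, 143.8], 0.87)]
[-0.013  0.422  0.596]
[ 0.432 -0.11   0.899]
```

View pics/s0.png

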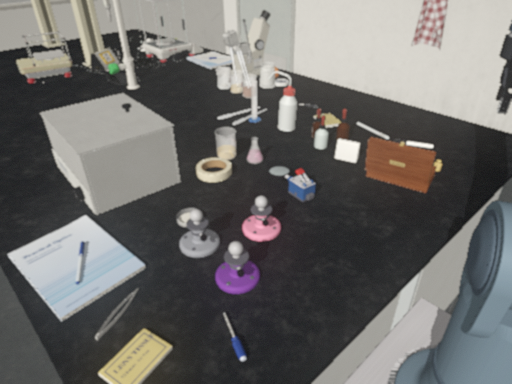

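View pics/t0.png

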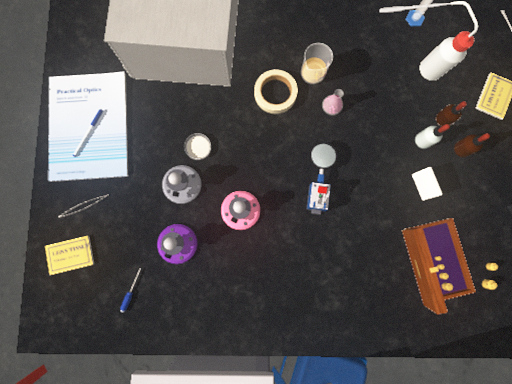

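The grey stand is at about (182,184) in top and (198,243) in scene, with its dish at (198,146) in top. The blue magnifier is at (319,195), with its lens up-image at (323,155). The pink and purple stands are look-alikes.

Run:
```python
from h import *
print("foot",atz("top",(182,184),0.01),atz("scene",(199,243),0.01))
print("ball",tri([ray("top",(177.5,179)),ray("scene",(196.5,216))]))
print("pinkball",tri([ray("top",(239,207)),ray("scene",(261.5,202))]))
print("dish",atz("top",(198,146),.014),atz("top",(195.8,143.8),.007))
print("sock",atz("top",(319.7,195.4),.02),tri([ray("top",(319.7,195.4)),ray("scene",(300.8,188.3))]))
print("lens",atz("top",(323.4,154.5),.027))
print(read_tcp_rot(),read_eef_pos(),read_time_s())
P=camera_params("wrist");print(np.round(np.linalg.inv(P["camera_from_world"]),3),P["K"])
```

```text
foot [0.57650149 0.05927853 0.01      ] [0.57096337 0.06955583 0.01      ]
ball (array([0.57862399, 0.05904027, 0.07700744]), [0.003, 0.003])
pinkball (array([ 0.51704526, -0.07834739,  0.07867761]), [0.0007, 0.0007])
dish [0.66812448 0.02395084 0.014     ] [0.67536283 0.03047611 0.007     ]
sock [ 0.55203722 -0.26405665  0.02      ] (array([ 0.55439777, -0.263911  ,  0.01366188]), [0.0019, 0.0019])
lens [ 0.64805318 -0.27268667  0.027     ]
[9.82854203e-01 1.84384417e-01 3.04709178e-05 3.67323317e-05] [ 0.23560047 -0.6058256   0.25033306] 0.7
[[ 0.362 -0.894 -0.264  0.302]
 [-0.932 -0.347 -0.102 -0.581]
 [ 0.     0.283 -0.959  0.373]
 [ 0.     0.     0.     1.   ]] [[270.5807097    0.         256.54912583]
 [  0.         270.5807097  187.7793913 ]
 [  0.           0.           1.        ]]
```

```bash
cat >> h.py <<'E'
def q(y): return [np.cos(y/2),np.sin(y/2),0.,0.]
import pickle
def shot(n):
    P=camera_params("wrist"); im=read_camera("wrist"); save(im,n+".png"); pickle.dump(P,open(n+".pkl","wb")); return P
E
python3 - <<'E'
from h import *
def nets(names,P):
    for n in names:
        print(n,[(np.round(x["at"],1).tolist(),round(x["confidence"],2)) for x in tip_of("wrist",n)[:3]])
move_ptp([.53,-.265,.21],q(-.09)); print(read_time_s())
P=shot("w1"); nets(["socket","lens","lever_pad","magnifier"],P)
for i,p in enumerate([[.56,.03,.25],[.56,.10,.25]]):
    move_ptp(p,q(-.37)); print(read_time_s(),read_qpos())
    P=shot(f"w{2+i}"); nets(["stand","dish_centre"],P)
a=cv2.imread("pics/w1.png");b=cv2.imread("pics/w2.png");c=cv2.imread("pics/w3.png")
cv2.imwrite("pics/m.png",np.vstack([np.hstack([a,b]),np.hstack([c,c*0])])[:,:][::1,::1] if 0 else cv2.resize(np.hstack([a,b]),(800,300)))
E
```

```text
2.3583
socket [([248.5, 155.8], 0.73)]
lens [([249.7, 64.4], 0.57)]
lever_pad []
magnifier [([247.5, 151.5], 0.6)]
3.7583 [ 0.09453053  0.23018775 -0.24963976  1.80510896  0.0641497   1.11449082
 -2.12009413]
stand [([226.9, 157.8], 0.95), ([339.5, 163.3], 0.8), ([258.7, 247.5], 0.56)]
dish_centre [([224.3, 80.7], 0.92)]
4.2917 [ 0.0038562   0.24932976 -0.29478778  1.7839659   0.07929274  1.11987729
 -2.25503976]
stand [([306.2, 225.7], 0.78), ([391.3, 144.4], 0.73), ([281.0, 139.5], 0.61)]
dish_centre [([280.8, 57.7], 0.67)]
```

View pics/w1.png

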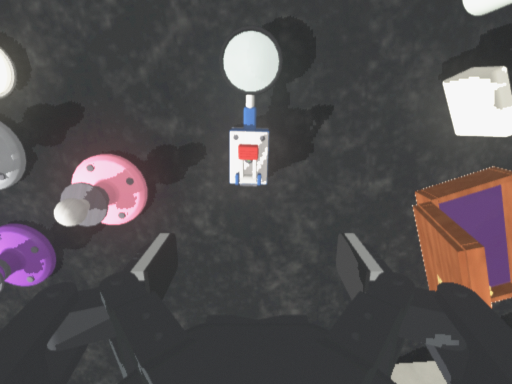

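View pics/w2.png

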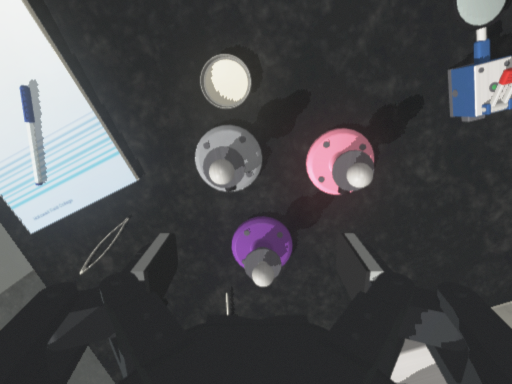

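View pics/w3.png

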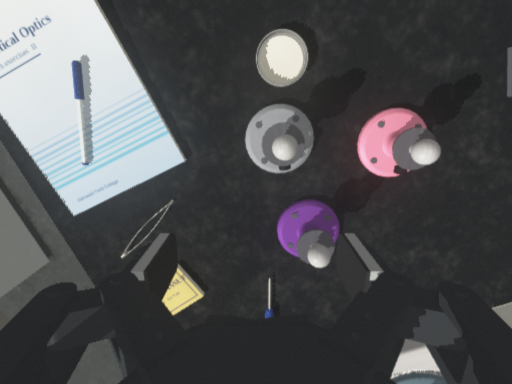

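w1 shows the head's top at columns 230–270, rows 129–186, and the lens at (251,61). The grey stand's ball is at (222,172) in w2 and (285,148) in w3, and its dish is at (226,82) and (282,57).

```bash
cat > m.py <<'E'
from h import *
L=lambda n:(cv2.imread(f"pics/{n}.png"),pickle.load(open(n+".pkl","rb")))
def blob(mask,c):
    n,l,s,ce=cv2.connectedComponentsWithStats(mask.astype(np.uint8)); k=l[int(c[1]),int(c[0])]
    cs,_=cv2.findContours((l==k).astype(np.uint8),cv2.RETR_EXTERNAL,cv2.CHAIN_APPROX_NONE)
    h=cv2.convexHull(max(cs,key=cv2.contourArea)); return h,s[k]
rb=[];
for n,c,f,d in (("w2",(222,172),(203,150),(226,82)),("w3",(285,148),(255,135),(282,57))):
    im,P=L(n); g=cv2.cvtColor(im,cv2.COLOR_BGR2GRAY)
    roi=np.zeros_like(g);cv2.circle(roi,c,48,1,-1)
    print(n,[int(g[c[1],c[0]+i]) for i in range(-20,21,2)])
    for th in (120,140,160):
        try:
            h,s=blob((g>th)&(roi>0),c); print(th,cv2.minEnclosingCircle(h),s)
        except Exception as e: print(e)
    h,s=blob((g>65)&(roi>0),f); e=cv2.fitEllipse(h); print("foot",e,s,atz("w",e[0],.008,P))
    roi=np.zeros_like(g);cv2.circle(roi,d,32,1,-1)
    h,s=blob((g>65)&(roi>0),d); e=cv2.fitEllipse(h); print("dish",e,s,atz("w",e[0],.010,P))
im,P=L("w1")
co=[atz("w",p,.042,P) for p in ((230,129),(270,129),(268.5,186),(230,185.5))]
print("head",np.round(co,4),np.mean(co,0)); hs=np.mean(co,0)
g=cv2.cvtColor(im,cv2.COLOR_BGR2GRAY);roi=np.zeros_like(g);cv2.circle(roi,(251,61),34,1,-1)
h,s=blob((g>90)&(roi>0),(251,61));e=cv2.fitEllipse(h);l=atz("w",e[0],.031,P);print("lens",e,l,np.arctan2(*(l-hs)[[1,0]]),np.linalg.norm((l-hs)[:2]))
cv2.imwrite("pics/z.png",np.hstack([cv2.resize(L("w1")[0][20:200,190:310],(400,600),interpolation=2),cv2.resize(L("w3")[0][90:190,250:317],(400,600),interpolation=2)]))
E
python3 m.py
```

```text
w2 [183, 115, 106, 125, 216, 219, 213, 214, 202, 205, 181, 158, 141, 128, 118, 110, 106, 107, 106, 103, 106]
120 ((222.99307250976562, 158.06228637695312), 32.077762603759766) [ 195  126   46   65 1419]
140 ((219.0, 173.5), 11.80052375793457) [209 164  20  21 319]
160 ((218.5, 174.0), 11.10190200805664) [209 165  19  20 258]
foot ((227.72454833984375, 158.30540466308594), (66.78978729248047, 69.11444854736328), 126.8563003540039) [ 194  125   68   68 3603] [0.57993692 0.06105744 0.008     ]
dish ((225.1654052734375, 80.99018859863281), (52.27687072753906, 56.7889289855957), 165.6138916015625) [ 199   53   53   57 2358] [0.67119591 0.02539371 0.01      ]
w3 [105, 105, 104, 119, 206, 215, 218, 219, 215, 212, 201, 193, 174, 153, 137, 116, 107, 101, 102, 103, 100]
120 ((283.29998779296875, 148.3000030517578), 12.62467098236084) [272 137  24  24 455]
140 ((282.5, 149.0), 11.926960945129395) [272 138  22  23 379]
160 ((281.7903137207031, 149.7903289794922), 11.107673645019531) [272 140  20  20 311]
foot ((278.7115478515625, 138.23919677734375), (68.94392395019531, 70.86051940917969), 26.23664093017578) [ 244  103   70   71 3825] [0.58006183 0.06118513 0.008     ]
dish ((281.4715576171875, 57.46464157104492), (53.261383056640625, 59.30622100830078), 8.26784610748291) [ 255   29   54   59 2499] [0.6710485  0.02507888 0.01      ]
head [[ 0.5822 -0.2447  0.042 ]
 [ 0.5783 -0.2866  0.042 ]
 [ 0.5162 -0.28    0.042 ]
 [ 0.5208 -0.2373  0.042 ]] [ 0.54935906 -0.26216639  0.042     ]
lens ((250.75291442871094, 61.050228118896484), (57.04823684692383, 62.41392135620117), 179.06906127929688) [ 0.6470057  -0.27291759  0.031     ] -0.10966143176391503 0.09823671822728779
```

View pics/z.png

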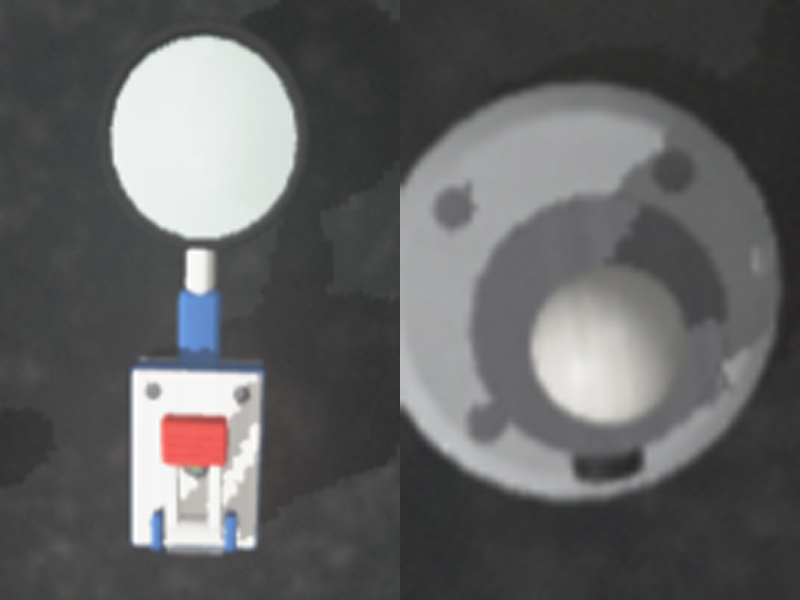

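The zoom shows the head's top face at w1 rows 131–184 with the lever raised, and the ball in w3 centred at (285,147.5).

Run:
```python
from h import *
for z in (.08,.084,.088,.092):
    print(z,[np.round(proj("w",[.58,.061,z],pickle.load(open(n+".pkl","rb"))),1) for n in("w2","w3")])
Y=-.11
move_ptp([.549,-.262,.16],q(Y)); movel([.549,-.262,.028],speed=.12); print(read_time_s(),read_ft_force())
move_gripper(.03,100); print(read_finger_gap(),read_grasp_force(),read_eef_pos())
movel([.549,-.262,.22],speed=.15); pause(.3); print(read_time_s(),read_ft_force(),read_ft_torque(),read_finger_gap())
move_ptp([.58,.061,.20],q(-.375)); pause(.2); print(read_time_s(),read_eef_pos(),read_ft_force())
P=shot("w4");save(read_camera("scene"),"s4.png")
for c in("wrist","scene"):
    for n in ("lens","lever_pad","socket","dish_centre"): print(c,n,[(np.round(x["at"],1).tolist(),round(x["confidence"],2)) for x in tip_of(c,n)[:2]])
print("pred lens",proj("wrist",[.58+.098*np.cos(.375),.061-.098*np.sin(.375),.199]))
a=cv2.imread("pics/w4.png");b=cv2.imread("pics/s4.png")[130:290,130:345]
cv2.imwrite("pics/m4.png",np.hstack([cv2.resize(a,(400,300)),cv2.resize(b,(400,300))]))
```

```text
0.08 [array([221.2, 169.9]), array([284.1, 145.4])]
0.084 [array([220.7, 170.7]), array([284.5, 145.9])]
0.088 [array([220.3, 171.5]), array([284.9, 146.4])]
0.092 [array([219.8, 172.3]), array([285.3, 147. ])]
7.0833 [-0.00341713  0.4449808  -0.40704195]
0.04043294496152339 101.74286305904388 [ 0.5499254  -0.26214259  0.02888671]
9.2917 [ 1.08621401  0.97046603 -3.298815  ] [-0.00162015  0.03149975  0.01780322] 0.04070277756747655
10.725 [0.58039574 0.05871256 0.20004392] [ 0.51858089 -0.25463344 -3.40410178]
wrist lens [([253.8, 41.0], 0.74), ([260.0, 246.7], 0.62)]
wrist lever_pad [([257.4, 288.3], 0.77)]
wrist socket [([256.6, 245.5], 0.73)]
wrist dish_centre []
scene lens [([178.9, 145.3], 0.58)]
scene lever_pad [([187.1, 146.0], 0.46)]
scene socket [([193.3, 169.2], 0.9)]
scene dish_centre [([192.1, 218.3], 0.78), ([186.2, 148.6], 0.19)]
pred lens [254.55517345  41.95815378]
```

View pics/m4.png

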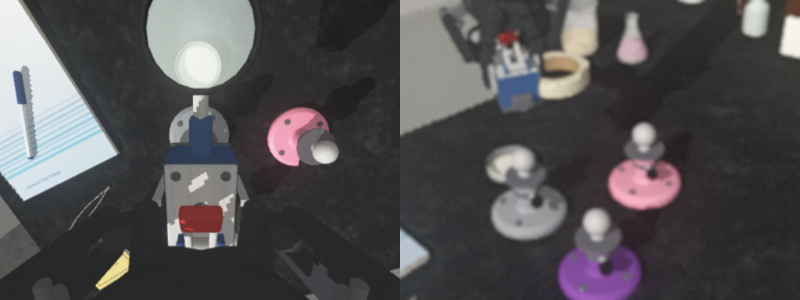

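The head is gripped squarely at the right yaw, and the lens in w4 (254,41) is where I predicted. The stand is directly below. I'll descend by feel.

```bash
cat > d.py <<'E'
from h import *
Q=q(-.375); S=np.array([.58,.061])
def corr(z,off):
    e=S-np.array(read_eef_pos()[:2]); return off+e
off=np.array([0.,.002])
movel([*(S+off),.145],Q,speed=.1); pause(.2); off=corr(.145,off); movel([*(S+off),.143],Q,speed=.05); pause(.2)
F0=np.array(read_ft_force()); print("off",off,read_eef_pos(),F0,read_time_s())
z=.143; 
while z>.088:
    z-=.001; movel([*(S+off),z],Q,speed=.03); 
    f=np.array(read_ft_force())-F0; p=read_eef_pos()
    if f[2]>1.5 or abs(f[:2]).max()>2 or round(z*1000)%5==0: print(round(z,4),np.round(p,4),np.round(f,1))
    if f[2]>(20 if z<.12 else 8) or np.abs(f[:2]).max()>8: print("stop"); break
print(read_time_s(),read_ft_torque())
E
python3 d.py
```

```text
off [-8.43889805e-04 -8.61470815e-05] [0.5791843  0.06093956 0.14305445] [-0.49228478 -1.15761027 -3.45184009] 12.575
0.14 [0.5791 0.0609 0.1399] [0.6 0.2 0.1]
0.136 [0.579  0.0609 0.1359] [ 0.2  2.2 -0.6]
0.135 [0.5791 0.0609 0.1349] [-0.6  1.   0.1]
0.13 [0.5791 0.0609 0.1299] [-0.3  0.3  0.5]
0.129 [0.579  0.0609 0.1289] [ 1.1  2.  -0.1]
0.125 [0.5791 0.0609 0.1249] [0.6 1.6 0.5]
0.123 [0.5791 0.0609 0.1229] [ 0.3  2.4 -0.5]
0.12 [0.5791 0.0609 0.1199] [0.3 0.5 0.7]
0.115 [0.5791 0.0609 0.1149] [0.5 1.1 0.1]
0.113 [0.579  0.0611 0.1129] [-0.1  2.2  0.4]
0.111 [0.5789 0.0611 0.1108] [-0.4  2.4 -0. ]
0.11 [0.579  0.0612 0.1099] [-0.8  2.6  0.7]
0.109 [0.5792 0.0615 0.1091] [0. 3. 2.]
0.108 [0.5793 0.0616 0.1083] [-1.7  4.   3. ]
0.107 [0.5794 0.0616 0.1075] [-2.8  4.4  5.9]
0.106 [0.5794 0.0614 0.1066] [-1.8  3.8  7.4]
0.105 [0.5793 0.0613 0.1053] [-2.5  5.   6.9]
0.104 [0.5794 0.0613 0.1042] [-2.3  5.8  7.8]
0.103 [0.5793 0.0613 0.1031] [-1.5  4.2  6.8]
0.102 [0.5793 0.0611 0.1013] [-0.8  6.   5.4]
0.101 [0.5792 0.061  0.0999] [ 2.4  6.  -2.2]
0.1 [0.5792 0.0611 0.0997] [0.3 6.4 0.3]
0.099 [0.5791 0.061  0.0985] [ 1.7  6.6 -0.2]
0.098 [0.5791 0.061  0.0975] [ 1.   6.6 -1. ]
0.097 [0.5788 0.0612 0.096 ] [ 2.1  6.1 -4. ]
0.096 [0.5793 0.0612 0.095 ] [ 2.9  6.3 -4.2]
0.095 [0.5791 0.061  0.0942] [ 2.1  6.9 -2.4]
0.094 [0.5791 0.0609 0.0936] [ 1.4  6.7 -0.8]
0.093 [0.5792 0.061  0.0935] [-1.5  6.1  4.9]
0.092 [0.5792 0.0609 0.0934] [-3.   5.8 10. ]
0.091 [0.5793 0.0609 0.0934] [-3.7  5.1 15.5]
0.09 [0.5794 0.0609 0.0934] [-6.5  4.7 20.7]
stop
25.825 [0.8901157  1.95287073 0.0411967 ]
```

The catches were felt at 0.110 and it hit the hard stop at 0.0934, the expected 17 mm of travel. Next I'll relieve the load, release, and press the lever.

Run:
```python
from h import *
Q=q(-.375); C=np.array([.5792,.0609]); ex=np.array([np.cos(.375),-np.sin(.375)])
movel([.5792,.0609,.0935],Q,speed=.03); print(read_ft_force())
move_gripper(.062); p=np.array(read_eef_pos())
movel([p[0],p[1],.19],Q,speed=.15); save(read_camera("wrist"),"w5.png")
print([(n,[(np.round(x["at"],1).tolist(),round(x["confidence"],2)) for x in tip_of("wrist",n)[:2]],proj("wrist",X)) for n,X in
 (("lens",[*(C+.098*ex),.0915]),("lever_pad",[*(C+.007*ex),.1375]))])
move_gripper(0.,40)
T=C+.016*ex
movel([*T,.165],Q,speed=.12); pause(.15); F0=np.array(read_ft_force()); e=T-np.array(read_eef_pos()[:2]); T=T+e
print(read_time_s(),read_eef_pos(),e); z=.165
while z>.127:
    z-=.0015; movel([*T,z],Q,speed=.04); f=np.array(read_ft_force())-F0
    print(round(z,4),np.round(read_eef_pos(),4),np.round(f,1))
    if f[2]>18: break
print(read_time_s())
```

```text
[-0.18404004  4.41411498  0.606043  ]
[('lens', [([253.0, 74.4], 0.87)], array([251.72283512,  71.53656907])), ('lever_pad', [([250.7, 201.7], 0.84)], array([251.55491101, 207.34940942]))]
28.525 [0.594249   0.05535102 0.16562604] [-0.00016088 -0.00031138]
0.1635 [0.5939 0.0548 0.1638] [-0.3  0.7  0.4]
0.162 [0.5938 0.0547 0.1619] [ 0.2 -0.8  0.4]
0.1605 [0.5938 0.0547 0.1603] [0.7 0.2 0.3]
0.159 [0.5938 0.0547 0.1588] [ 0.6 -0.2  0. ]
0.1575 [0.5938 0.0547 0.1574] [1.  0.5 0.4]
0.156 [0.594  0.0547 0.1561] [ 0.7 -0.   0.3]
0.1545 [0.5945 0.0547 0.1552] [0.1 0.8 4.4]
0.153 [0.5951 0.0544 0.154 ] [ 1.  -1.   6.6]
0.1515 [0.5957 0.0542 0.1528] [ 1.7 -0.6  5. ]
0.15 [0.5963 0.0539 0.1516] [ 3.5 -1.4  5.8]
0.1485 [0.5968 0.0537 0.1504] [ 3.3 -2.3  6.7]
0.147 [0.5974 0.0535 0.1492] [ 3.3 -1.9  6.8]
0.1455 [0.5978 0.0533 0.1479] [ 4.  -1.5  6.2]
0.144 [0.5983 0.0531 0.1466] [ 4.3 -2.5  7.1]
0.1425 [0.5984 0.0531 0.1452] [ 3.7 -2.2  6.6]
0.141 [0.5985 0.0531 0.1437] [ 4.3 -0.9  6.3]
0.1395 [0.5984 0.0533 0.1421] [ 3.8 -1.8  6. ]
0.138 [0.5981 0.0534 0.1404] [ 4.1 -1.6  6.5]
0.1365 [0.5978 0.0536 0.1388] [ 3.9 -1.5  5.8]
0.135 [0.5976 0.0537 0.1371] [ 5.7 -1.8  4.9]
0.1335 [0.5975 0.0538 0.1355] [ 3.8 -2.4  5.8]
0.132 [0.5975 0.0538 0.134 ] [ 2.9 -1.   6.4]
0.1305 [0.5976 0.0538 0.1334] [ 2.7 -1.8  9.4]
0.129 [0.5978 0.0538 0.1332] [ 0.1 -1.7 14.8]
0.1275 [0.5981 0.0539 0.133 ] [-1.9 -1.9 19.3]
34.775
```

Run:
```python
from h import *
Q=q(-.375); p=read_eef_pos()
movel([p[0],p[1],.21],Q,speed=.12); movel([.57,.065,.21],Q,speed=.1); save(read_camera("wrist"),"w6.png"); C=np.array([.5792,.0609]); ex=np.array([np.cos(.375),-np.sin(.375)])
for n,X in (("lens",[*(C+.098*ex),.0915]),("lever_pad",[*(C+.016*ex),.1165]),("dish_centre",[.671,.0252,.007])):
    print(n,[(np.round(x["at"],1).tolist(),round(x["confidence"],2)) for x in tip_of("wrist",n)[:2]],proj("wrist",X))
save(read_camera("scene"),"s6.png"); print(read_time_s(),read_ft_force())
a=cv2.imread("pics/w6.png")[20:260,150:370];b=cv2.imread("pics/s6.png")[150:270,140:250]
cv2.imwrite("pics/m6.png",np.hstack([cv2.resize(a,(400,436),interpolation=2),cv2.resize(b,(400,436),interpolation=2)]))
```

```text
lens [([255.4, 60.9], 0.96)] [255.61491422  62.9165527 ]
lever_pad [([256.8, 163.3], 0.79)] [255.73503604 167.86901013]
dish_centre [] [255.4852055   74.67131608]
36.3167 [ 0.00457254 -0.96578635  0.42743388]
```

View pics/m6.png

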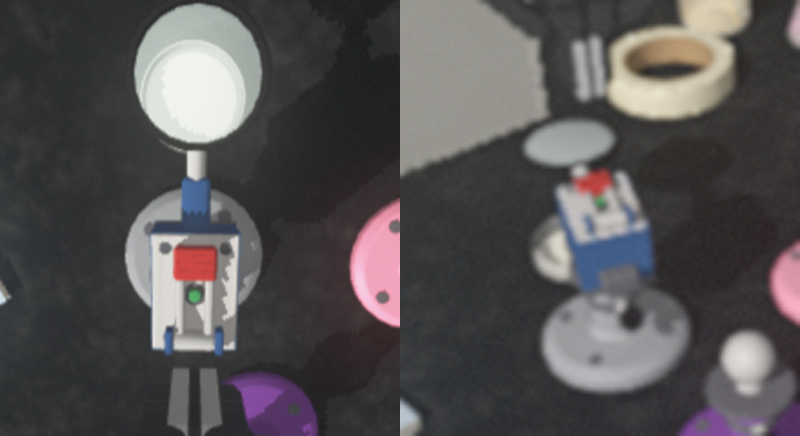

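In m6 the lever is flat with the pad near w6 (257,163). The green pin shows, the head sits upright on the collar, and the lens is over the dish. The robot is clear of everything, so I'm handing it in.

```bash
python3 -c "
from bench import *
pause(.3);print(sign_off())"
```

```text
the job is handed in; nothing more can be done
None
```

I handed the job in at about 37 s: the head is snapped fully home on the grey stand's ball, the latch lever is pressed to its stop, and the lens hangs over the dish. The peak push I read was about 21 N; the judge's verdict was not shown.

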